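Bring the next thread plug into the light path and hold the slide pinned for the reading

TASK

On the shadow-measuring station, first turn the sample turret one click counter-clockwise (seen from above) by its T-handle while the carriage is still pinned, so that the next thread plug leads. Then pull up the lock plunger's knob, slide the carriage to the next hole towards the lens and lamp, and let the pin go fully home there. Finish holding: stay on the knob and keep pressing it firmly down so that the pin stays seated for the reading, with the turret still in its click and the ring gauge, plug gauge and wooden case left where they lie.

Things in the scene. Friction and masses are not known exactly. Their poses are not given: they have to be found in the camera images.
- station: Bench shadow-measuring station: grey base plate, 280 (x) by 420 (y) by 14 mm, fixed to the bench. Origin on the bench, at mid-length, 20 mm to the robot's side (-x) of the plate's centre. z up; its y is the slide direction, +y towards the light path. Twin guide rails along its middle, index bar on the -x (robot) side. All heights in these notes are above the bench.
- lens (a point): Centre of the lens's front, station (83, 40, 67) mm. Black lens and camera box, fixed, from here 102 mm in station +x; 44 mm thick, top at 89 mm. Axes as the station's.
- lamp (a point): Centre of the lamp's front, station (-42, 40, 67) mm. Black lamp barrel, fixed, from here 78 mm in station -x; 32 mm thick, top at 83 mm. The light path runs from lamp to lens. Axes as the station's.
- turret (a joint): Angle of the sample turret in rad, positive counter-clockwise from above. A sprung ball catch holds it at 0 (start, give or take 0.05) and at every 1.047 (60 degrees) from there. About 0.1 N m turns it out of a catch; past half-way the ball draws it into the next.
- turret_handle (a point): Centre of the turret's black T-handle, on the turret's vertical axis, at 108 mm. The bar is 56 mm long, 14 mm wide, 16 mm high (100 to 116 mm); its length is this point's x axis (station x when turret is 0) and turns with the turret. It stands on a 15 mm post. The axis lies at station x = 20 mm, y = -50 mm + carriage.
- turret_table (a point): Centre of the top of the turret's round aluminium table, 100 mm in diameter, at 57 mm. Six upright steel thread plugs, 7 to 12 mm thick, are fixed on it in a ring of 40 mm radius, tops at 77 mm. Turns with the turret.
- carriage (a joint): Position of the aluminium carriage in m along station +y: 0 = pinned in its present hole (start), +0.050 = next hole towards lens and lamp. Runs -0.05 to +0.10 with about 1.5 N of friction, but only while the pin is clear of the holes (in a hole it has up to 1.3 mm of play until the pin is pressed). Plate 110 mm (x) by 123 mm (y), top at 41 mm; it carries turret and plunger.
- knob (a point): Centre of the lock plunger's round black knob, at 82 mm with the pin home; rises with it. Gripping cylinder 29 mm in diameter from 75 to 88 mm, domed cap to 93 mm, 18 mm neck below to 64 mm, fixed 22 mm sleeve from 59 mm down. At station x = -68 mm, y = -100 mm + carriage. Turret's edge 51 mm from its axis; at the next hole the lamp barrel is 74 mm away in +y.
- plunger (a joint): Lift of knob and pin in m: 0 = pin fully home, at most +0.014. The nose reaches 9 mm into the hole: clear of the bar from 0.010 up; between holes a released pin rides on the bar at about 0.009. The spring pushes down with 5 N at 0, 7 N at 0.012. A cone above the nose seats in the hole's mouth and takes out the play when the knob is pressed.
- lock_plunger: The moving plunger as one piece: knob, rod, cone and pin. Origin on its axis at the level of the hole's mouth (30 mm above the bench) when home; z up.
- index_bar: Fixed flat steel bar with five 11 mm holes in a row, 50 mm apart; 30 mm wide, 260 mm long, top at 30 mm. Origin under the next hole, at the centre of the bar's underside; its y is the slide direction. The pin bears on it: the spring alone gives under 7 N there; a firm hand push of 8 to 20 N on the knob is wanted for the reading.
- next_hole (a point): Centre of the mouth of the hole that the pin must enter, on the index bar's top, 30 mm above the bench; 50 mm in station +y from the hole it is in at the start.
- ring_gauge: Bystander: loose steel ring gauge, 56 mm outside, 28 mm inside, 16 mm high, origin at the centre of its underside.
- plug_gauge: Bystander: loose double-ended steel plug gauge lying along its x, 110 mm long, 20 mm thick, origin under the middle of its handle.
- gauge_case: Bystander: loose small wooden case, 85 x 55 x 32 mm, origin at the centre of its underside.

How it is judged:
On the way, in this order (a step that is already met when the one before it is completed fails the run):
1. the turret clicked one station counter-clockwise, the carriage still pinned at its first hole (value of joint turret between 0.947 and 1.147 rad and value of joint carriage between -0.003 and 0.003 m and value of joint plunger below 0.003 m), for 0.2 s.
2. the plunger pulled until its pin is clear of the hole (value of joint plunger above 0.0088 m), for 0.1 s.
3. the carriage at the next hole with the pin home in it (value of joint carriage between 0.048 and 0.052 m and value of joint plunger below 0.002 m), for 0.2 s.
At the end, for the whole second after the job is handed in: Through the last second: turret in the next click (1.047 rad within 0.1), carriage at rest at the next hole (50 mm within 2 mm), pin home (lift under 2 mm), fingers on the plunger (over 4 N) and pressing, so that the pin bears on the index bar with over 13 N (6 to 7 from the spring) (all of step 3 and value of joint turret between 0.947 and 1.147 rad and contact force between lock_plunger and index_bar above 13 N and contact force between the fingers and lock_plunger above 4 N and velocity of joint carriage between -0.005 and 0.005 m/s); the arm keeps its last pose, push and grip.
It fails at once if a bystander was moved by more than 20 mm (distance of any of ring_gauge, plug_gauge, gauge_case from where it was at the start of the episode above 0.02 m).
It fails at once if the turret was turned more than half a click the wrong way or past the next station (value of joint turret below -0.5 rad or value of joint turret above 1.55 rad).
It fails at once if the carriage was run past the next hole or back from the first by more than 15 mm (value of joint carriage above 0.065 m or value of joint carriage below -0.015 m).
It also fails if it takes over 50 s, if anything falls off the work surface, if the arm or the gripper's body presses on something with over 40 N, if the wrist force passes 120 N, or if a joint passes its speed limit or range.

ROBOT

A 6-joint arm with a two-finger parallel gripper is mounted at the origin on the work surface. World frame = base frame: x ahead of the robot, y to its left, z up, the work surface at z = 0. Lengths are in m, angles in rad, forces in N, time in s.
With the tool pointing down it reaches from about 0.375 to 0.75 m from the base axis. Payload 9 kg.
Tool frame: the origin (TCP) lies midway between the tips of the shut fingers; the grasp point (between the pads) lies 19 mm behind it (tcp_to_grasp is the distance from the TCP to the grasp point, in m); z points along the fingers, y is the line along which they close (so a half turn about z gives the same grasp; the last joint's range is limited). The gripper opens to 85 mm and grips with 20 to 120 N. Pads are 22 mm wide; open, the fingers measure 114 mm over their backs; the gripper's body (76 mm by 85 mm) begins 54 mm behind the grasp point. The pads swing forward as they close: fully open they stand 13 mm farther back than shut.
Start: joints at [0.962, 0.104, 0.097, 1.564, 0, 1.353], TCP at [0.229, 0.555, 0.231] pointing down, gripper open.
Joint ranges: [-2.99, 2.99], [-0.84, 1.86], [-1.1, 1.16], [-1.84, 2.11], [-1.51, 1.56], [-3.14, 3.14]. Speed limits (rad/s): [2.22, 2.22, 2.57, 3.14, 3.14, 3.14].

INTERFACE

Orientations are given as a rotation vector (axis times angle).
In Python, from station import get_state, capture, get_calibration, finish_job, tcp_to_grasp gives the robot as it stands. The module is installed in compiled form; this text tells all that it offers.
- The arm moves only by the tool apply_moves, never from a script. Its argument "increments" is a list of rows, each a list of 3 entries, a list of its own where there are three numbers: the turn, a rotation vector about the world's x, y, z in degrees, then the shift along the world's x, y, z in mm, then the closure in counts, from 0 (fully open) to 255 (shut). In form: [[[rx, ry, rz], [tx, ty, tz], grip], ...]. A call has 1 to 5 rows; each row shifts and turns the commanded pose from where the row before left it; what a row does not reach is not made up. A row lasts 1/8 s, in which the tool goes at most 62.5 mm and 10.7 degrees, less where a joint would pass 70% of its speed; a pose out of reach is approached as far as the arm can. A call is refused whole if a number of a shift passes 62.5 or a number of a turn 10.7, either way. A call with a gripper value outside its range is refused whole. The fingers move at their own pace and stop on an object; "squeeze" is the grip in N (left out, the last holds). Time passes only in rows, so rows that do not move let the fingers close. It gives the time, the measured TCP pose, the force, the opening and the grip force at its end, in the units of the state.
- get_state(): the state, without advancing time (a new reading comes with each control period).
- capture(name): name is "scene" or "top" or "wrist"; returns (picture, depth): 400x640x3 uint8, red, green, blue; 400x640 float32, m along the optical axis (not along the pixel's ray), 0 where there is no reading.
- get_calibration(name): a dict with "K" (3x3 intrinsics, pixels), "world_from_camera" (4x4, takes a point from camera to world coordinates). Camera axes: x right, y down, z forward; pixel columns grow to the right and rows downward; lengths in m; the calibration is good to about 2 mm. The wrist camera is an equidistant fisheye: a pixel r from the principal point sees the ray r / f radians off the axis. A picture is of the moment at which its call begins: read the wrist's pose just before it. get_calibration takes no time and is no camera call; for the wrist camera it gives the pose at the moment of the call.
- finish_job(): hands the job in; it is judged then, once.
The state is a dict: "time_s": time; "joints": joint angles; "qd": joint speeds; "effort": joint torques, N m; "position": TCP position; "ee_rot": TCP orientation; "contact_force": force on the tool from outside, world axes, zero at the start; "torque": the same for the moment, N m; "grip_width": finger opening in m; "finger_force": force on a finger pad.
Only numpy, scipy, OpenCV 4.12 (cv2) and the standard library are available. Lean on these libraries where they do the work, as an engineer would, in place of code of your own. Each camera call takes 0.05 s, during which the arm holds its last target. There are 200 camera calls.

## Working session

There is one attempt and no reset: what is moved stays moved. The work goes in short steps, Python scripts to look and compute and a tool call to move; the robot and the scene stay as the last step left them, time stands still between calls to the robot, and variables do not carry over. Pictures are saved under pics/ and viewed, at most 10 in all, crops included, and the job is handed in when it is done.

Besides the shell and the picture viewer there is one more tool, called after "Request:" as name([rows], argument=value, ...), one row to a line, values as JSON. apply_moves: Moves the arm, as the interface text tells. Its arguments: {"type":"object","properties":{"increments":{"type":"array","items":{"type":"array"}},"squeeze":{"type":"number"}},"required":["increments"]}

```bash
mkdir -p pics; python3 - <<'E'
from station import *
import cv2,numpy as np
print(get_state(), tcp_to_grasp)
for n in("scene","top"):
    p,d=capture(n); cv2.imwrite(f"pics/{n}0.png",p[:,:,::-1]); np.save(f"pics/{n}0_d.npy",d); 
    c=get_calibration(n); print(n,np.round(c["K"],1).tolist(),np.round(c["world_from_camera"],3).tolist())
E
```

```text
{'time_s': 0.0, 'joints': array([9.62289960e-01, 1.04661963e-01, 9.64825650e-02, 1.56391609e+00,
       4.15123592e-06, 1.35309838e+00]), 'qd': array([-4.24660078e-04, -9.85047133e-04, -5.29608127e-04,  8.10089303e-04,
        6.97048592e-05,  6.47971634e-04]), 'effort': array([-1.58953462e-03, -5.56948006e+01,  5.03640711e+01,  1.79864047e-02,
       -2.91867473e-04, -8.07334466e-08]), 'position': array([0.22835624, 0.55448667, 0.23055151]), 'ee_rot': array([-6.09879155e-01, -3.08128994e+00,  1.86612962e-03]), 'contact_force': array([-0.55827856,  0.87242617, -0.19346318]), 'torque': array([ 0.00136133, -0.01711642, -0.00589655]), 'finger_force': 0.0, 'grip_width': 0.0852237820181848} 0.0187
scene [[396.6, 0.0, 315.0], [0.0, 396.6, 208.2], [0.0, 0.0, 1.0]] [[0.344, 0.787, -0.512, 1.119], [0.939, -0.296, 0.176, -0.132], [-0.013, -0.542, -0.84, 1.032], [0.0, 0.0, 0.0, 1.0]]
top [[416.5, 0.0, 316.3], [0.0, 416.5, 202.0], [0.0, 0.0, 1.0]] [[-0.015, -1.0, 0.027, 0.496], [-1.0, 0.015, -0.01, 0.054], [0.01, -0.027, -1.0, 1.03], [0.0, 0.0, 0.0, 1.0]]
```

View pics/top0.png

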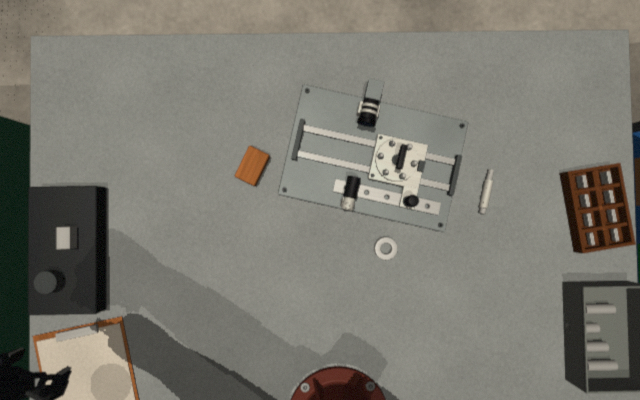

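View pics/scene0.png

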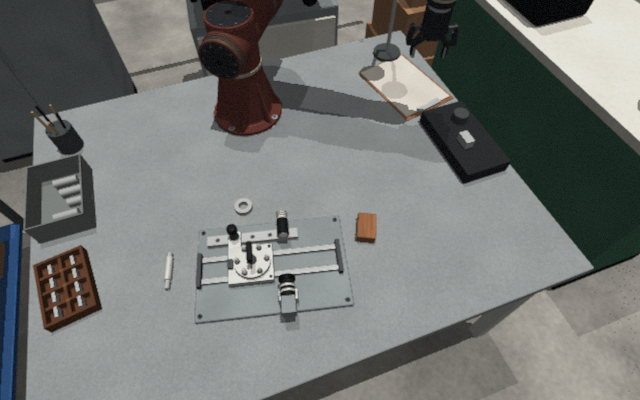

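The top view shows the handle at about (401,157), the knob at (411,200), the lamp at (350,190), the lens at (368,110) and the plate screws at (307,91), (464,125), (441,225), (284,190). The scene view has the knob at (232,230) and the handle at (250,252). Next I'll measure all of these.

```bash
cat > h.py <<'E'
import numpy as np,cv2
from station import *
def ray(n,uv):
    c=get_calibration(n);K=c["K"];T=c["world_from_camera"]
    d=T[:3,:3]@np.linalg.solve(K,[uv[0],uv[1],1.]);return T[:3,3],d
def onz(n,uv,z):
    o,d=ray(n,uv);return o+d*(z-o[2])/d[2]
def tri(a,b):
    (o1,d1),(o2,d2)=ray("top",a),ray("scene",b)
    A=np.c_[d1,-d2];s=np.linalg.lstsq(A,o2-o1,rcond=None)[0]
    p,q=o1+s[0]*d1,o2+s[1]*d2;return (p+q)/2,np.linalg.norm(p-q)
def blob(img,box,thr):
    x0,y0,x1,y1=box;g=cv2.cvtColor(img,cv2.COLOR_BGR2GRAY)[y0:y1,x0:x1]
    n,l,s,c=cv2.connectedComponentsWithStats((g<thr).astype(np.uint8))
    out=[]
    for i in range(1,n):
        if s[i,4]>=4:
            out.append((int(s[i,4]),(c[i]+[x0,y0]).round(1).tolist(),s[i,:4].tolist()))
    return sorted(out,key=lambda t:-t[0])[:3]
E
python3 - <<'E'
from h import *
t=cv2.imread("pics/top0.png");s=cv2.imread("pics/scene0.png")
for nm,b in dict(s1=(300,85,314,98),s2=(457,119,471,132),s3=(434,219,448,232),s4=(277,183,291,197)).items():
    for r in blob(t,b,75)[:2]: print(nm,r,onz("top",r[1],.014).round(4))
for thr in(35,50):
  print("knob",blob(t,(398,190,424,214),thr),"hand",blob(t,(390,140,416,176),thr))
  print("S knob",blob(s,(222,222,243,242),thr),"hand",blob(s,(240,238,262,270),thr))
a=cv2.resize(t[85:235,280:475],None,fx=4,fy=4,interpolation=cv2.INTER_CUBIC)
cv2.imwrite("pics/c1.png",a)
d=np.load("pics/top0_d.npy");print(d[195:206:2,405:418:2].round(3))
E
```

```text
s1 (9, [306.9, 90.3], [6, 4, 3, 4]) [0.7977 0.063  0.014 ]
s2 (14, [461.5, 125.3], [3, 5, 4, 4]) [ 0.7064 -0.316   0.014 ]
s3 (11, [439.9, 224.6], [5, 4, 3, 4]) [ 0.4632 -0.2572  0.014 ]
s4 (4, [284.5, 189.5], [7, 6, 2, 2]) [0.5545 0.1211 0.014 ]
knob [(42, [407.4, 201.5], [6, 7, 10, 9]), (18, [415.1, 199.2], [14, 6, 6, 9])] hand [(33, [398.5, 158.3], [6, 7, 6, 22]), (4, [404.8, 148.2], [14, 7, 2, 3])]
S knob [(87, [232.0, 232.0], [5, 3, 11, 15])] hand [(27, [249.4, 258.8], [7, 15, 5, 11]), (7, [249.9, 245.3], [9, 5, 2, 6]), (4, [246.8, 249.2], [6, 10, 2, 3])]
knob [(109, [410.7, 200.7], [6, 6, 14, 11])] hand [(129, [400.8, 156.3], [6, 5, 11, 24])]
S knob [(118, [232.1, 231.7], [5, 3, 11, 15])] hand [(100, [248.6, 252.2], [5, 4, 7, 22])]
[[0.992 0.988 0.988 0.942 0.941 0.991 1.018]
 [0.987 0.957 0.943 0.941 0.938 0.94  0.941]
 [0.98  0.94  0.    0.938 0.938 0.936 0.94 ]
 [0.975 0.941 0.939 0.941 0.939 0.938 0.938]
 [0.974 0.942 0.939 0.936 0.936 0.94  0.941]
 [0.984 0.953 0.944 0.936 0.94  0.941 0.944]]
```

View pics/c1.png

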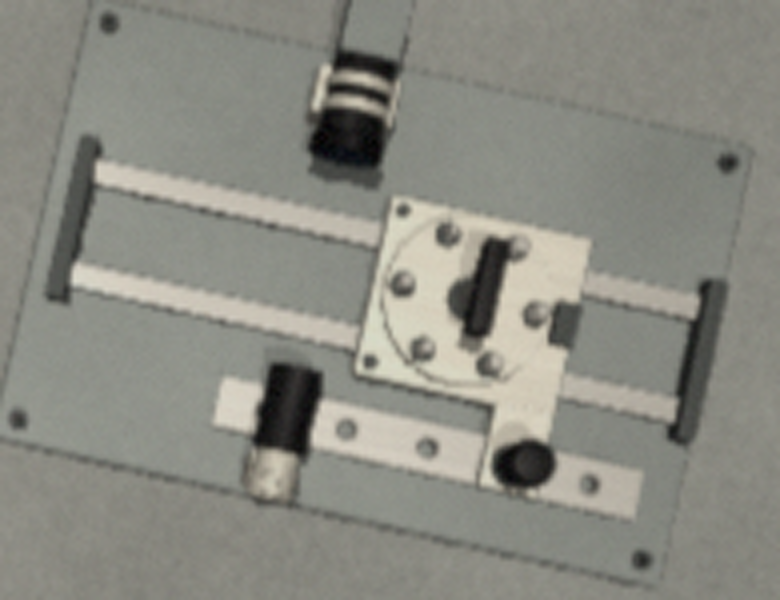

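The crop shows the screws, handle bar and knob clearly. The knob lines up with the fourth hole, and the next hole is at about crop (428,447).

```bash
python3 - <<'E'
from h import *
th=np.radians(-13.5);R=np.array([[np.cos(th),-np.sin(th)],[np.sin(th),np.cos(th)]])
o=np.array([.63045,-.0973])-R@[.02,0]
print("o",o,"knob",o+R@[-.068,-.1],"next",o+R@[-.068,-.05],"handle",o+R@[.02,-.05])
hm=(400.8,156.3)
print("handle",onz("top",hm,.114),tri(hm,(248.6,252.2)))
print("knob",onz("top",(410.9,200.7),.086),tri((410.7,200.7),(232,231.7)))
u=lambda a,b:((a+.5)/4-.5+280,(b+.5)/4-.5+85)
print("nexthole",onz("top",u(428,447),.03), onz("top",u(346,429),.03))
d=np.load("pics/top0_d.npy")
s=cv2.imread("pics/scene0.png")
for uv in [(386,248)]: print("ring",onz("top",uv,.016))
# handle angle
t=cv2.imread("pics/top0.png",0);m=(t<50);ys,xs=np.nonzero(m[140:176,390:416]);P=np.array([onz("top",(x+390,y+140),.116)[:2] for x,y in zip(xs,ys)])
w,v=np.linalg.eigh(np.cov(P.T));print("bar dir deg",np.degrees(np.arctan2(v[1,1],v[0,1])),P.mean(0))
E
```

```text
o [ 0.6110026  -0.09263109] knob [ 0.52153691 -0.1739938 ] next [ 0.53320918 -0.1253753 ] handle [ 0.61877773 -0.1459185 ]
handle [ 0.61849739 -0.14328211  0.114     ] (array([ 0.61985079, -0.14571578,  0.10354495]), np.float64(0.000362113511852437))
knob [ 0.52074533 -0.17026568  0.086     ] (array([ 0.52140186, -0.1740367 ,  0.06626525]), np.float64(0.0009341457487979704))
nexthole [ 0.53348445 -0.12527341  0.03      ] [ 0.54502982 -0.07608723  0.03      ]
ring [ 0.40842619 -0.12383426  0.016     ]
bar dir deg 163.24443190023067 [ 0.61809019 -0.14276858]
```

Request:
apply_moves([
  [[0,0,1],[28,-50,0],0],
  [[0,0,1],[28,-50,0],0],
  [[0,0,1],[28,-50,0],0],
  [[0,0,1],[28,-50,0],0],
  [[0,0,1],[28,-50,0],0],
])

```text
time_s: 0.72
position: [0.369, 0.3031, 0.2311]
ee_rot: [-0.474, -3.106, -0.0]
contact_force: [2.1, -0.7, 0.2]
grip_width: 0.0857
finger_force: 0.0
```

Request:
apply_moves([
  [[0,0,1],[28,-50,0],0],
  [[0,0,0],[28,-50,0],0],
  [[0,0,0],[28,-50,0],0],
  [[0,0,0],[28,-50,0],0],
  [[0,0,0],[28,-50,0],0],
])

```text
time_s: 1.35
position: [0.5091, 0.053, 0.2311]
ee_rot: [-0.448, -3.109, -0.0]
contact_force: [-0.2, 1.1, 0.7]
grip_width: 0.0855
finger_force: 0.0
```

Request:
apply_moves([
  [[0,0,0],[28,-50,0],0],
  [[0,0,0],[28,-50,0],0],
  [[0,0,0],[28,-50,0],0],
  [[0,0,0],[20,-40,0],0],
  [[0,0,0],[0,0,0],0],
])

```text
time_s: 1.98
position: [0.6128, -0.138, 0.2296]
ee_rot: [-0.453, -3.107, -0.0]
contact_force: [-1.1, -0.2, -0.4]
grip_width: 0.0856
finger_force: 0.0
```

```bash
python3 - <<'E'
from h import *
print(get_state()["joints"].round(2),get_state()["position"].round(4))
c=get_calibration("wrist");print(c["K"].round(1).tolist(),c["world_from_camera"].round(4).tolist(),c.keys())
p,d=capture("wrist");cv2.imwrite("pics/w1.png",p[:,:,::-1]);np.save("pics/w1_d.npy",d)
E
```

```text
[-0.43  0.19  0.19  1.57 -0.   -0.14] [ 0.6128 -0.138   0.2296]
[[309.7, 0.0, 319.0], [0.0, 309.7, 200.6], [0.0, 0.0, 1.0]] [[0.2853, 0.9126, 0.2929, 0.537], [0.9584, -0.2712, -0.0884, -0.1163], [-0.0012, 0.3059, -0.952, 0.3714], [0.0, 0.0, 0.0, 1.0]] dict_keys(['K', 'world_from_camera'])
```

View pics/w1.png

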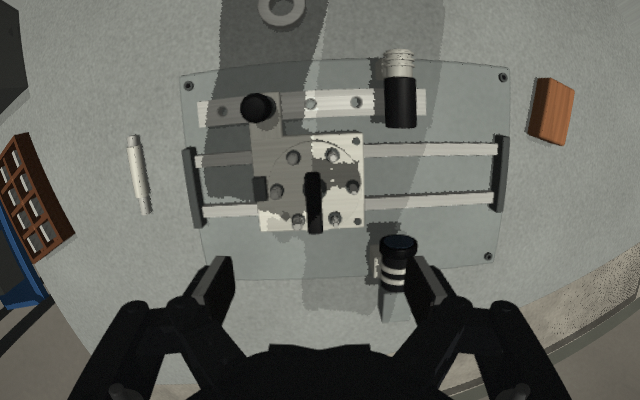

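The wrist view has the handle bar running from (314,173) to (316,233), the knob top at (258,107) and the next hole at (311,104).

```bash
cat >> h.py <<'E'
def wz(c,uv,z):
    K=c["K"];T=c["world_from_camera"];v=np.array([uv[0]-K[0,2],uv[1]-K[1,2]]);r=np.hypot(*v);t=r/K[0,0]
    d=T[:3,:3]@np.r_[np.sin(t)*v/max(r,1e-9),np.cos(t)];o=T[:3,3];return (o+d*(z-o[2])/d[2]).round(4)
E
python3 - <<'E'
from h import *
c=get_calibration("wrist");p=cv2.imread("pics/w1.png")
for thr in(22,35):
  print(blob(p,(238,90,278,128),thr),blob(p,(300,165,332,240),thr))
for nm,uv,z in [("bar a",(314,173),.116),("bar b",(316,233),.116),("bar mid",(315,203),.116),("knobcap",(258,106),.09),("hole",(311,104),.03),
 ("s",(188,86),.014),("s",(503,77),.014),("s",(488,256),.014)]: print(nm,wz(c,uv,z))
E
```

```text
[(551, [255.9, 108.7], [3, 3, 32, 30])] [(675, [312.7, 195.4], [5, 7, 16, 55]), (7, [321.7, 227.9], [21, 61, 2, 5]), (6, [309.3, 230.7], [9, 64, 2, 4])]
[(771, [256.7, 107.6], [3, 3, 35, 30])] [(924, [313.7, 200.3], [4, 7, 22, 61])]
bar a [ 0.5906 -0.1355  0.116 ]
bar b [ 0.644  -0.1497  0.116 ]
bar mid [ 0.6164 -0.1423  0.116 ]
knobcap [ 0.5211 -0.1682  0.09  ]
hole [ 0.5336 -0.1233  0.03  ]
s [ 0.4635 -0.2576  0.014 ]
s [0.5546 0.1243 0.014 ]
s [0.7984 0.0649 0.014 ]
```

Request:
apply_moves([
  [[0,0,0.5],[5,-6,-20],0],
  [[0,0,0.5],[0,0,-40],0],
  [[0,0,0],[0,0,-40],0],
  [[0,0,0],[0,0,-39],0],
  [[0,0,0],[0,0,0],100],
], squeeze=40)

```text
time_s: 2.65
position: [0.6148, -0.1391, 0.088]
ee_rot: [-0.417, -3.107, -0.003]
contact_force: [0.5, 0.9, 0.7]
grip_width: 0.0699
finger_force: 0.0
```

Request:
apply_moves([
  [[0,0,0],[0,0,0],255],
  [[0,0,0],[0,0,0],255],
  [[0,0,0],[0,0,0],255],
  [[0,0,0],[0,0,0],255],
])

```text
time_s: 3.15
position: [0.6182, -0.1431, 0.0945]
ee_rot: [0.422, 3.111, -0.005]
contact_force: [-3.1, -5.4, 5.0]
grip_width: 0.0132
finger_force: 41.4
```

Request:
apply_moves([
  [[0,0,0],[0,0,0],255],
  [[0,0,0],[0,0,0],255],
])

```text
time_s: 3.4
position: [0.6182, -0.1431, 0.0945]
ee_rot: [0.422, 3.111, -0.005]
contact_force: [-4.3, -5.4, 5.4]
grip_width: 0.0134
finger_force: 41.4
```

Request:
apply_moves([
  [[0,0,5],[0,0,0],255],
  [[0,0,5],[0,0,0],255],
  [[0,0,5],[0,0,0],255],
  [[0,0,5],[0,0,0],255],
  [[0,0,0],[0,0,0],255],
])

```text
time_s: 4.03
position: [0.6181, -0.1437, 0.0945]
ee_rot: [-0.126, 3.138, -0.007]
contact_force: [-4.3, -7.9, 4.4]
grip_width: 0.0133
finger_force: 40.5
```

Turning smoothly; continue.

Request:
apply_moves([
  [[0,0,5],[0,0,0],255],
  [[0,0,5],[0,0,0],255],
  [[0,0,5],[0,0,0],255],
  [[0,0,5],[0,0,0],255],
  [[0,0,5],[0,0,0],255],
])

```text
time_s: 4.65
position: [0.6183, -0.1443, 0.0945]
ee_rot: [-0.804, 3.036, -0.009]
contact_force: [-3.4, -11.7, 2.5]
grip_width: 0.0132
finger_force: 40.3
```

Request:
apply_moves([
  [[0,0,5],[0,0,0],255],
  [[0,0,5],[0,0,0],255],
  [[0,0,5],[0,0,0],255],
  [[0,0,1],[0,0,0],255],
  [[0,0,0],[0,0,0],255],
])

```text
time_s: 5.28
position: [0.6187, -0.1448, 0.0945]
ee_rot: [-1.215, 2.897, -0.011]
contact_force: [-0.9, -14.2, 1.9]
grip_width: 0.0128
finger_force: 40.4
```

```bash
python3 - <<'E'
from h import *
s=get_state();print(s["torque"],s["contact_force"],s["joints"].round(2))
E
```

```text
[-2.50345279  0.18278556  0.08437475] [ -0.91050595 -14.1934295    1.86236231] [-0.43  0.22 -0.02  1.32 -0.   -1.23]
```

Request:
apply_moves([
  [[0,0,0],[0,0,0],100],
  [[0,0,0],[0,0,0],100],
  [[0,0,0],[0,0,0],100],
  [[0,0,0],[0,0,30],60],
  [[0,0,0],[0,0,40],0],
])

```text
time_s: 5.9
position: [0.6168, -0.1405, 0.1619]
ee_rot: [1.218, -2.894, -0.003]
contact_force: [1.0, 0.4, 0.2]
grip_width: 0.0807
finger_force: 0.0
```

Request:
apply_moves([
  [[0,0,-6],[-19,-5,10],0],
  [[0,0,-6],[-20,-6,0],0],
  [[0,0,-6],[-20,-6,0],0],
  [[0,0,-6],[-20,-6,0],0],
  [[0,0,-5],[-18,-5,0],0],
])

```text
time_s: 6.52
position: [0.5199, -0.1691, 0.1724]
ee_rot: [-0.449, 3.109, 0.0]
contact_force: [-0.1, -0.4, 0.4]
grip_width: 0.0857
finger_force: 0.0
```

```bash
python3 - <<'E'
from h import *
c=get_calibration("wrist");p,d=capture("wrist");cv2.imwrite("pics/w2.png",p[:,:,::-1])
import pickle;pickle.dump(c,open("pics/w2.pkl","wb"))
p,d=capture("top");cv2.imwrite("pics/t2.png",p[:,:,::-1])
E
```

```text
(no output)
```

View pics/w2.png

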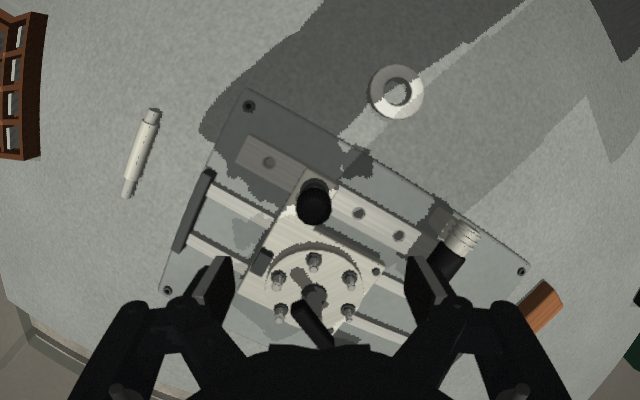

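The wrist view shows the knob cap centred near (314,208), and the handle bar running from (300,306) to about (328,346), partly hidden by the gripper. The plate screws are at (249,106), (521,271) and (167,291).

```bash
python3 - <<'E'
from h import *
import pickle
c=pickle.load(open("pics/w2.pkl","rb"));p=cv2.imread("pics/w2.png");g=cv2.cvtColor(p,cv2.COLOR_BGR2GRAY)
print(blob(p,(292,182,336,232),22),blob(p,(292,182,336,232),30))
for nm,uv,z in [("knob",(314,208),.088),("knob",(314,208),.093),("s",(249,106),.014),("s",(521,271),.014),("s",(167,291),.014),("hole",(358,213),.03),("hole0",(268,162),.03)]: print(nm,wz(c,uv,z))
m=(g<25);m[:296]=0;m[341:]=0;m[:,:288]=0;m[:,345:]=0
n,l,s,ce=cv2.connectedComponentsWithStats(m.astype(np.uint8));i=1+np.argmax(s[1:,4]);ys,xs=np.nonzero(l==i)
for y in range(300,341,6):
    x=xs[ys==y]; 
    if len(x): print(y,x.min(),x.max(),wz(c,((x.min()+x.max())/2,y),.116))
E
```

```text
[(960, [313.3, 206.1], [5, 6, 34, 37])] [(1077, [313.3, 205.1], [5, 1, 34, 42])]
knob [ 0.5207 -0.1738  0.088 ]
knob [ 0.519  -0.1742  0.093 ]
s [ 0.4636 -0.2575  0.014 ]
s [0.5551 0.1214 0.014 ]
s [ 0.7088 -0.3175  0.014 ]
hole [ 0.5332 -0.1262  0.03  ]
hole0 [ 0.5089 -0.2233  0.03  ]
300 300 304 [ 0.5871 -0.164   0.116 ]
306 292 309 [ 0.5933 -0.1636  0.116 ]
312 291 313 [ 0.5989 -0.1608  0.116 ]
318 296 317 [ 0.604  -0.1557  0.116 ]
324 299 321 [ 0.6095 -0.1512  0.116 ]
330 305 327 [ 0.6146 -0.1446  0.116 ]
336 310 331 [ 0.6203 -0.139   0.116 ]
```

Request:
apply_moves([
  [[0,0,0],[1,-5,-27],0],
  [[0,0,0],[0,0,-35],0],
  [[0,0,0],[0,0,-30],0],
  [[0,0,0],[0,0,-14],0],
  [[0,0,0],[0,0,0],0],
], squeeze=60)

```text
time_s: 7.25
position: [0.5214, -0.1737, 0.0658]
ee_rot: [0.455, -3.108, -0.002]
contact_force: [0.9, 0.3, 0.7]
grip_width: 0.0856
finger_force: 0.0
```

Request:
apply_moves([
  [[0,0,0],[0,0,0],60],
  [[0,0,0],[0,0,0],60],
])

```text
time_s: 7.5
position: [0.5224, -0.1747, 0.0677]
ee_rot: [-0.454, 3.107, -0.002]
contact_force: [-0.1, 0.8, 0.6]
grip_width: 0.0654
finger_force: 0.0
```

Request:
apply_moves([
  [[0,0,0],[-1,0,-3],120],
  [[0,0,0],[0,0,0],255],
  [[0,0,0],[0,0,0],255],
  [[0,0,0],[0,0,0],255],
  [[0,0,0],[0,0,0],255],
])

```text
time_s: 8.12
position: [0.5204, -0.174, 0.0634]
ee_rot: [0.454, -3.108, -0.001]
contact_force: [-3.2, 2.8, 3.2]
grip_width: 0.0272
finger_force: 58.9
```

Request:
apply_moves([
  [[0,0,0],[0,0,4],255],
  [[0,0,0],[0,0,4],255],
  [[0,0,0],[0,0,4],255],
  [[0,0,0],[0,0,0],255],
  [[0,0,0],[0,0,0],255],
])

```text
time_s: 8.75
position: [0.5203, -0.174, 0.075]
ee_rot: [0.454, -3.108, -0.001]
contact_force: [-0.9, 1.2, -7.2]
grip_width: 0.0274
finger_force: 59.4
```

Request:
apply_moves([
  [[0,0,0],[2,8,0],255],
  [[0,0,0],[2,8,0],255],
  [[0,0,0],[2,8,0],255],
  [[0,0,0],[2,8,0],255],
  [[0,0,0],[0,0,0],255],
])

```text
time_s: 9.38
position: [0.5285, -0.1409, 0.0751]
ee_rot: [0.456, -3.108, -0.002]
contact_force: [-3.2, 2.3, -6.4]
grip_width: 0.027
finger_force: 59.7
```

Request:
apply_moves([
  [[0,0,0],[2,8,0],255],
  [[0,0,0],[1.7,7.5,0],255],
  [[0,0,0],[0,0,0],255],
  [[0,0,0],[0,0,0],255],
])

```text
time_s: 9.88
position: [0.532, -0.1262, 0.0751]
ee_rot: [0.454, -3.108, -0.002]
contact_force: [-4.9, 2.4, -6.9]
grip_width: 0.0272
finger_force: 59.9
```

Request:
apply_moves([
  [[0,0,0],[0.2,0.8,0],255],
  [[0,0,0],[0,0,-3],255],
  [[0,0,0],[0,0,-3],255],
  [[0,0,0],[0,0,-2],255],
  [[0,0,0],[0,0,0],255],
])

```text
time_s: 10.5
position: [0.5321, -0.1258, 0.0672]
ee_rot: [0.454, -3.108, -0.001]
contact_force: [-6.7, 0.2, -5.7]
grip_width: 0.027
finger_force: 59.9
```

Request:
apply_moves([
  [[0,0,0],[0,0,-2],255],
  [[0,0,0],[0,0,-1.5],255],
  [[0,0,0],[0,0,0],255],
  [[0,0,0],[0,0,0],255],
])

```text
time_s: 11.0
position: [0.5322, -0.1257, 0.0641]
ee_rot: [0.454, -3.108, -0.001]
contact_force: [-7.0, 2.6, -2.4]
grip_width: 0.0271
finger_force: 60.5
```

Request:
apply_moves([
  [[0,0,0],[0,0,-1],255],
  [[0,0,0],[0,0,0],255],
  [[0,0,0],[0,0,0],255],
])

```text
time_s: 11.38
position: [0.5323, -0.1256, 0.0635]
ee_rot: [0.454, -3.108, -0.001]
contact_force: [-7.8, 3.2, 0.3]
grip_width: 0.0271
finger_force: 60.8
```

Request:
apply_moves([
  [[0,0,0],[0,0,-1],255],
  [[0,0,0],[0,0,-1],255],
  [[0,0,0],[0,0,0],255],
  [[0,0,0],[0,0,0],255],
])

```text
time_s: 11.88
position: [0.5324, -0.1256, 0.0627]
ee_rot: [-0.454, 3.108, 0.001]
contact_force: [-12.5, 4.8, 10.6]
grip_width: 0.0272
finger_force: 61.7
```

Request:
apply_moves([
  [[0,0,0],[-1.5,0.3,0],255],
  [[0,0,0],[0,0,-1],255],
  [[0,0,0],[0,0,0],255],
  [[0,0,0],[0,0,0],255],
])

```text
time_s: 12.38
position: [0.5323, -0.1256, 0.0626]
ee_rot: [-0.454, 3.105, -0.001]
contact_force: [-7.2, 5.5, 13.3]
grip_width: 0.027
finger_force: 61.9
```

```bash
python3 - <<'E'
from h import *
s=get_state();print(s["contact_force"],s["torque"],s["position"])
p,d=capture("scene");cv2.imwrite("pics/s3.png",cv2.resize(p[200:320,185:365,::-1],None,fx=4,fy=4,interpolation=cv2.INTER_CUBIC))
E
```

```text
[-7.16155797  5.50827824 13.25468651] [ 1.2475532   1.58121212 -0.05038968] [ 0.53231981 -0.12561339  0.06258256]
```

View pics/s3.png

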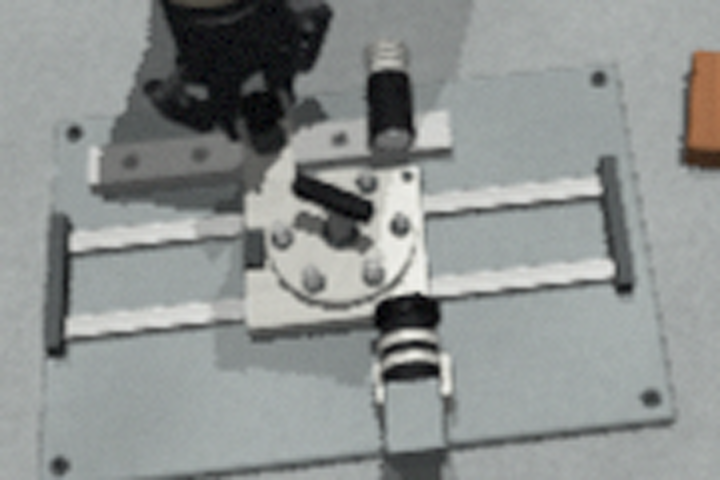

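The scene crop shows the knob over the third hole, with two empty holes on its near side, the turret turned one click and the bystanders where they were. I'll press slightly more, then hand in.

Request:
apply_moves([
  [[0,0,0],[-0.5,0,-0.6],255],
  [[0,0,0],[0,0,0],255],
  [[0,0,0],[0,0,0],255],
  [[0,0,0],[0,0,0],255],
])

```text
time_s: 12.92
position: [0.5323, -0.1257, 0.0625]
ee_rot: [-0.454, 3.104, -0.001]
contact_force: [-7.1, 5.9, 15.0]
grip_width: 0.0269
finger_force: 62.0
```

```bash
python3 -c "
from station import *
print(finish_job())"
```

```text
the job is handed in; nothing more can be done
None
```

The job is handed in, with no verdict returned: the turret is one click counter-clockwise, the carriage is at the next hole with the pin home, and the fingers hold the knob down with about 15 N on top of the spring.

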